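Clear the kiln load: broken flowerpot to the shard crate, sound one nested

ROBOT

A 7-joint arm with a two-finger parallel gripper is mounted at the origin on the work surface. World frame = base frame: x ahead of the robot, y to its left, z up, the work surface at z = 0. Lengths are in m, angles in rad, forces in N, time in s.
With the tool pointing down it reaches from about 0.4 to 0.85 m from the base axis. Payload 10.4 kg.
Tool frame: the origin (TCP) lies midway between the tips of the shut fingers; the grasp point (between the pads) lies 19 mm behind it (ctrl.grip_point_offset is the z of the grasp point in the tool frame, in m); z points along the fingers, y is the line along which they close (so a half turn about z gives the same grasp; the last joint's range is limited). The gripper opens to 85 mm and grips with 20 to 120 N. Pads are 22 mm wide; open, the fingers measure 114 mm over their backs; the gripper's body (76 mm by 85 mm) begins 54 mm behind the grasp point. The pads swing forward as they close: fully open they stand 13 mm farther back than shut.
Start: joints at [1.093, 0.332, -0.065, 1.46, 0.022, 1.35, -0.088], TCP at [0.275, -0.561, 0.231] pointing down, gripper open.
Joint ranges: [-2.6, 2.6], [-0.5, 2.12], [-1.47, 1.34], [0.16, 2.42], [-1.27, 4.41], [0.06, 2.06], [-2.6, 2.6]. Speed limits (rad/s): [2.22, 2.22, 2.79, 2.79, 3.14, 3.14, 3.14].

INTERFACE

Orientations are given as [roll, pitch, yaw] about the fixed x, y, z axes, in that order (R = Rz(yaw) Ry(pitch) Rx(roll)).
In Python, from plant import telemetry, cams, close_job, ctrl gives the robot as it stands.
- The arm moves only by the tool step_arm, never from a script. Its arguments are lists of equal length, an entry for each row: "grip": the finger opening in cm, from 0 to 8.54; "dp": the shift along the tool's x, y, z in cm, a list of three; "delta_rot": the turn, a rotation vector about the tool's x, y, z in rad, a list of three. In form: {"grip": [grip, ...], "dp": [[tx, ty, tz], ...], "delta_rot": [[ax, ay, az], ...]}. A call has 1 to 5 rows; each row is the pose to reach, as a shift and turn from the pose commanded when the call began, along the tool's axes at that moment; what a row does not reach only later rows make up. A row lasts 1/10 s, in which the tool goes at most 50 mm and 8.59 degrees, less where a joint would pass 70% of its speed; a pose out of reach is approached as far as the arm can. A call with a gripper value outside its range is refused whole. The fingers move at their own pace and stop on an object; "grip_force" is the grip in N (left out, the last holds). Time passes only in rows, so rows that repeat a pose let the fingers close. It gives the time, the measured TCP pose, the force, the opening and the grip force at its end, in the units of the state.
- telemetry.observe(): the state, without advancing time (a new reading comes with each control period).
- cams.read_camera(name): name is "scene" or "top" or "wrist"; returns the picture (420x560x3 uint8, blue, green, red); there is no depth.
- cams.camera_params(name): a dict with "camera_matrix" (3x3 intrinsics, pixels), "R" (3x3) and "t" (3): a world point X has camera coordinates R X + t; the wrist camera has in their place "tool_from_camera" (4x4, takes a point from camera to tool coordinates, whose origin is the TCP and whose axes are the flange's). Camera axes: x right, y down, z forward; pixel columns grow to the right and rows downward; lengths in m; the calibration is good to about 2 mm. A picture is of the moment at which its call begins: read the wrist's pose just before it. camera_params takes no time and is no camera call.
- close_job(): hands the job in; it is judged then, once.
The state is a dict: "t": time; "qpos": joint angles; "dq": joint speeds; "effort": joint torques, N m; "eef_pos": TCP position; "ee_rot": TCP orientation; "force": force on the tool from outside, world axes, zero at the start; "ft_torque": the same for the moment, N m; "grip_width": opening from 0.0 (shut) to 1.0 (fully open); "grasp_force": force on a finger pad.
Only numpy, scipy, OpenCV 4.12 (cv2) and the standard library are available. Lean on these libraries where they do the work, as an engineer would, in place of code of your own. Each camera call takes 0.05 s, during which the arm holds its last target. There are 200 camera calls.

TASK

One of the two small terracotta flowerpots on the bench has a large piece broken out of its rim: put that one in the wooden shard crate. Set the sound small flowerpot upright inside the wide, low terracotta flowerpot, standing on its bottom; lower it in gently and never let it drop. Leave the wide pot and everything else on the bench standing where it is.

Things in the scene. Friction and masses are not known exactly. Their poses are not given: they have to be found in the camera images.
- pot_small: the sound small flowerpot, terracotta, 80 mm high, loose, about 150 g. Tapers from 44 mm outer diameter at the foot to 55 mm at 55 mm height; from 58 mm height to the rim runs an upright collar of 62 mm outer diameter (grip here from above, across the diameter). Wall and bottom 6 mm thick. Origin: centre of its underside; z up along its axis
- pot_broken: the broken small flowerpot, sizes as the sound one (80 mm high, collar 62 mm), loose, about 120 g, with a piece missing on its +x side: the collar is gone over about 135 degrees centred on +x, the wall down to 32 mm height in mid-break. Grip the collar from above along its y axis. Origin: centre of its underside; z up along its axis
- broken_mid (a point): point on the axis of the broken pot, at half its height (40 mm above its underside)
- pot_wide: the wide, low flowerpot, terracotta, 58 mm high, outer diameter 124 mm at the rim (inner 112) and 92 mm at the foot, wall 6 mm, inner floor 7 mm above the underside and about 80 mm across, loose, about 280 g. Origin: centre of its underside; z up. A small pot standing in it has its rim at 87 mm, its collar wholly above the wide pot's rim
- crate: the shard crate, an open-topped slatted crate of pale wood, fixed to the bench, outer size 260 mm (x) by 200 mm (y) by 110 mm high, walls and floor 8 mm, a few shards lie in it. Origin: centre of its underside; z up
- jar: a closed white glaze jar with black cap, 68 mm across, 92 mm high, standing among the pots; a bystander. Origin: centre of its underside
- mug: a white mug, 76 mm across, 90 mm high, near the far edge; a bystander. Origin: centre of its underside
- brush: a brush, 200 mm long, lying on the bench; a bystander. Its x axis runs along it
- mallet: a wooden mallet, 240 mm long, lying on the bench; a bystander. Its x axis runs along it

How it is judged:
By the outcome, as a careful person would: the job done as asked, in the order asked, and still so for the second after the job is handed in, with the robot touching nothing.
It also fails if it takes over 58 s, if anything falls off the work surface, if the arm or the gripper's body presses on something with over 40 N, if the wrist force passes 120 N, or if a joint passes its speed limit or range.

## Working session

There is one attempt and no reset: what is moved stays moved. The work goes in short steps, Python scripts to look and compute and a tool call to move; the robot and the scene stay as the last step left them, time stands still between calls to the robot, and variables do not carry over. Pictures are saved under pics/ and viewed, at most 13 in all, crops included, and the job is handed in when it is done.

Besides the shell and the picture viewer there is one more tool, called as a command line: name --argument value ..., lists and objects as JSON in quotes. step_arm: Moves the arm, as the interface text tells. Its arguments: {"type":"object","properties":{"grip":{"type":"array"},"dp":{"type":"array"},"delta_rot":{"type":"array"},"grip_force":{"type":"number"}},"required":["grip","dp","delta_rot"]}

```bash
mkdir -p pics; python3 - <<'E'
from plant import telemetry,cams,ctrl
import cv2,numpy as np
s=telemetry.observe();print({k:np.round(v,3) for k,v in s.items()},ctrl.grip_point_offset)
for n in("scene","top","wrist"):
    cv2.imwrite(f"pics/{n}0.png",cams.read_camera(n));p=cams.camera_params(n);print(n,{k:np.round(v,3).tolist() for k,v in p.items()})
a=[cv2.imread(f"pics/{n}0.png") for n in("scene","top")]
E
```

```text
{'t': np.float64(0.0), 'qpos': array([ 1.093,  0.333, -0.065,  1.461,  0.022,  1.35 , -0.088]), 'dq': array([-0.001,  0.001, -0.   ,  0.   , -0.001,  0.001,  0.001]), 'effort': array([-1.0000e-03, -6.2545e+01,  4.8000e-02, -3.9160e+01,  1.6000e-02,
        1.0000e-02,  0.0000e+00]), 'eef_pos': array([ 0.274, -0.561,  0.231]), 'ee_rot': array([-3.14 ,  0.   ,  0.455]), 'force': array([-0.058, -0.519, -0.524]), 'ft_torque': array([ 0.029, -0.011, -0.007]), 'grasp_force': np.float64(0.0), 'grip_width': np.float64(1.001)} -0.0187
scene {'camera_matrix': [[512.682, 0.0, 274.378], [0.0, 512.682, 211.892], [0.0, 0.0, 1.0]], 'R': [[0.523, 0.852, -0.009], [0.636, -0.398, -0.662], [-0.568, 0.34, -0.75]], 't': [-0.251, -0.325, 1.623]}
top {'camera_matrix': [[395.362, 0.0, 276.86], [0.0, 395.362, 205.794], [0.0, 0.0, 1.0]], 'R': [[-0.045, -0.999, -0.0], [-0.976, 0.044, -0.214], [0.213, -0.009, -0.977]], 't': [0.015, 0.543, 1.02]}
wrist {'camera_matrix': [[371.62, 0.0, 277.722], [0.0, 371.62, 215.324], [0.0, 0.0, 1.0]], 'tool_from_camera': [[0.001, -0.956, -0.294, 0.076], [1.0, 0.001, 0.001, 0.0], [-0.0, -0.294, 0.956, -0.142], [0.0, 0.0, 0.0, 1.0]]}
```

View pics/top0.png

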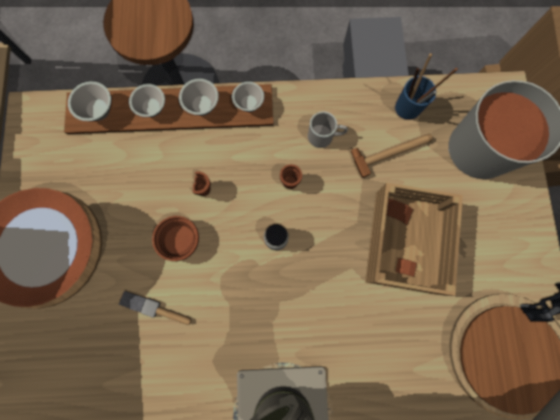

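View pics/scene0.png

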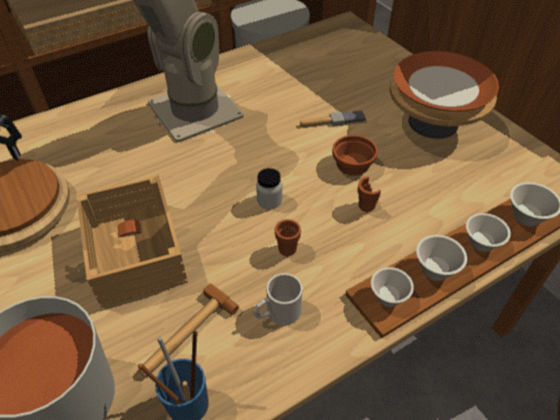

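The top view shows the broken pot near (202,184), the sound pot (291,176), the wide pot (178,238), the jar (276,236) and the crate (415,240). The scene view shows the broken pot near (369,195) with a notched rim, and the sound one near (288,237).

```bash
cat > h.py <<'E'
import numpy as np,cv2
from plant import telemetry,cams,ctrl
from scipy.spatial.transform import Rotation as Ro
def ext(n,s=None):
    p=cams.camera_params(n);K=np.array(p["camera_matrix"])
    if n!="wrist":
        R=np.array(p["R"]);t=np.array(p["t"]);return K,R.T,-R.T@t
    T=np.array(p["tool_from_camera"]);Rt=Ro.from_euler("xyz",s["ee_rot"]).as_matrix()
    return K,Rt@T[:3,:3],np.array(s["eef_pos"])+Rt@T[:3,3]
def ray(e,uv,z):
    K,R,c=e;d=R@np.linalg.solve(K,[uv[0],uv[1],1.]);return c+d*(z-c[2])/d[2]
def proj(e,X):
    K,R,c=e;q=K@(R.T@(np.array(X)-c));return q[:2]/q[2]
def red(im):
    h=cv2.cvtColor(im,cv2.COLOR_BGR2HSV);m=((h[...,0]<10)|(h[...,0]>174))&(h[...,1]>115)&(h[...,2]>25)
    return m.astype(np.uint8)
E
python3 - <<'E'
from h import *
for n in("top","scene"):
    im=cv2.imread(f"pics/{n}0.png");e=ext(n)
    m=red(im);N,L,S,C=cv2.connectedComponentsWithStats(m)
    for i in range(1,N):
        if S[i,4]>80 and S[i,4]<4000:print(n,S[i],C[i].round(1),ray(e,C[i],.045).round(3),ray(e,C[i],.08).round(3))
a=cv2.imread("pics/top0.png")[150:270,140:310];b=cv2.imread("pics/scene0.png")[125:260,250:420]
f=lambda x:cv2.resize(x,(800,300*x.shape[0]//135*135//135) if 0 else None,fx=4,fy=4,interpolation=cv2.INTER_CUBIC)
f3=lambda x:cv2.resize(x,(395,300),interpolation=cv2.INTER_CUBIC)
cv2.imwrite("pics/c1.png",np.hstack([f3(a),f3(b)]))
e=ext("top")
for q in[(388,186),(463,195),(370,283),(462,293)]:print(ray(e,q,.11).round(3))
E
```

```text
top [ 479   93   70   67 3425] [513.9 125.6] [ 0.753 -0.704  0.045] [ 0.738 -0.681  0.08 ]
top [281 166  20  22 260] [290.8 176.1] [ 0.63  -0.052  0.045] [ 0.619 -0.051  0.08 ]
top [195 174  15  21 159] [201.4 184.6] [0.616 0.199 0.045] [0.606 0.192 0.08 ]
top [   0  189   91  116 3367] [ 45.8 240.6] [0.478 0.621 0.045] [0.473 0.6   0.08 ]
top [388 200  23  22 248] [398.6 210.4] [ 0.518 -0.344  0.045] [ 0.512 -0.333  0.08 ]
top [ 153  217   45   43 1278] [176.1 238.1] [0.469 0.268 0.045] [0.464 0.259 0.08 ]
top [397 260  18  15 178] [405.8 266.7] [ 0.364 -0.346  0.045] [ 0.363 -0.335  0.08 ]
scene [116  32  31  21 105] [131.   43.1] [-0.405 -0.048  0.045] [-0.344 -0.063  0.08 ]
scene [ 99  52  31  21 109] [113.1  60.3] [-0.334 -0.14   0.045] [-0.276 -0.152  0.08 ]
scene [  4  82  25  23 122] [14.7 94.8] [-0.312 -0.469  0.045] [-0.255 -0.469  0.08 ]
[ 0.572 -0.302  0.11 ]
[ 0.539 -0.495  0.11 ]
[ 0.325 -0.231  0.11 ]
[ 0.291 -0.457  0.11 ]
```

View pics/c1.png

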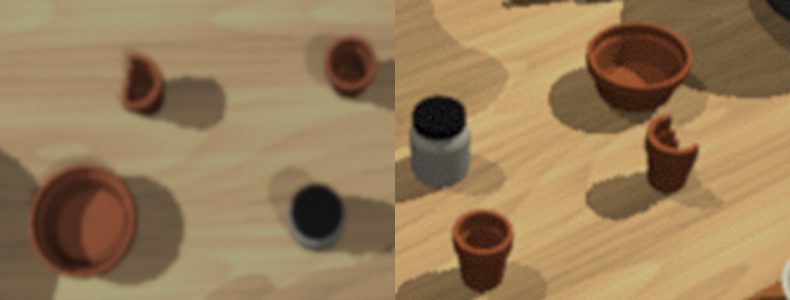

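```bash
cat >> h.py <<'E'
def go(p,yaw,s=None):
    s=s or telemetry.observe();R=Ro.from_euler("xyz",s["ee_rot"]);T=Ro.from_euler("xyz",[np.pi,0,yaw])
    print("at",round(s["t"],2),np.round(s["eef_pos"],4),np.round(s["ee_rot"],3),"q",np.round(s["qpos"],2),"| dp cm",(R.inv().apply(np.array(p)-s["eef_pos"])*100).round(2),"rot",(R.inv()*T).as_rotvec().round(3))
E
python3 -c "
from h import *
go([.605,.192,.22],1.75)"
```

```text
at 0.15 [ 0.2744 -0.5612  0.2307] [-3.141  0.     0.455] q [ 1.09  0.33 -0.06  1.46  0.02  1.35 -0.09] | dp cm [ 62.78 -53.14   1.12] rot [-1.000e-03 -1.000e-03 -1.295e+00]
```

step_arm --grip '[8.5,8.5,8.5,8.5,8.5]' --dp '[[4,-3.3,0],[8,-6.6,0],[12,-10,0],[16,-13.3,0],[20,-16.6,0]]' --delta_rot '[[0,0,-0.13],[0,0,-0.26],[0,0,-0.39],[0,0,-0.52],[0,0,-0.65]]'

```text
t: 0.65
eef_pos: [0.3776, -0.3315, 0.2312]
ee_rot: [-3.142, 0.0, 1.11]
force: [1.5, -0.7, 0.6]
grip_width: 0.998
grasp_force: 0.0
```

```bash
python3 -c "
from h import *
go([.605,.192,.22],1.75)"
```

```text
at 0.65 [ 0.3776 -0.3315  0.2312] [-3.142  0.     1.11 ] q [ 0.91  0.08 -0.29  1.77  0.02  1.3   0.15] | dp cm [57.01 -2.9   1.1 ] rot [-0.    0.   -0.64]
```

step_arm --grip '[8.5,8.5,8.5,8.5,8.5]' --dp '[[5,-0.3,0],[10,-0.6,0],[15,-0.9,0],[20,-1.1,0],[25,-1.4,0]]' --delta_rot '[[0,0,-0.06],[0,0,-0.12],[0,0,-0.18],[0,0,-0.24],[0,0,-0.3]]'

```text
t: 1.15
eef_pos: [0.4772, -0.1024, 0.2314]
ee_rot: [3.141, 0.0, 1.407]
force: [0.9, -1.2, 0.4]
grip_width: 0.996
grasp_force: 0.0
```

```bash
python3 -c "
from h import *
go([.605,.192,.22],1.75)"
```

```text
at 1.15 [ 0.4772 -0.1024  0.2314] [3.141 0.    1.407] q [ 0.64  0.06 -0.54  1.79  0.03  1.3  -0.07] | dp cm [31.13  7.8   1.13] rot [ 0.     0.    -0.343]
```

step_arm --grip '[8.5,8.5,8.5,8.5,8.5]' --dp '[[4.8,1.2,0.2],[9.6,2.4,0.4],[14.4,3.6,0.6],[19.2,4.8,0.8],[24,6,1]]' --delta_rot '[[0,0,-0.07],[0,0,-0.14],[0,0,-0.21],[0,0,-0.28],[0,0,-0.34]]'

```text
t: 1.65
eef_pos: [0.5762, 0.1241, 0.2211]
ee_rot: [3.142, 0.0, 1.747]
force: [0.5, -1.1, 0.9]
grip_width: 0.998
grasp_force: 0.0
```

step_arm --grip '[8.5,8.5,8.5]' --dp '[[2,4.2,0],[4,4.2,0],[4,4.2,0]]' --delta_rot '[[0,0,0],[0,0,0],[0,0,0]]'

```text
t: 1.95
eef_pos: [0.6092, 0.1732, 0.2201]
ee_rot: [-3.139, -0.003, 1.75]
force: [-0.7, 0.1, 0.1]
grip_width: 0.993
grasp_force: 0.0
```

```bash
python3 - <<'E'
from h import *
go([.605,.192,.22],1.75)
s=telemetry.observe();im=cams.read_camera("wrist");np.save("s1",s,allow_pickle=True);cv2.imwrite("pics/w1.png",im)
m=red(im);N,L,S,C=cv2.connectedComponentsWithStats(m);e=ext("wrist",s)
for i in range(1,N):
    if S[i,4]>200:print(S[i],C[i].round(1),ray(e,C[i],.08).round(3))
E
```

```text
at 1.95 [0.6092 0.1732 0.2201] [-3.139e+00 -3.000e-03  1.750e+00] q [ 0.18  0.45 -0.72  1.42  0.29  1.38 -0.36] | dp cm [ 1.93 -0.07  0.01] rot [-0.002 -0.003 -0.   ]
[  32    0  160  124 7222] [100.6  50.4] [0.469 0.258 0.08 ]
```

View pics/w1.png

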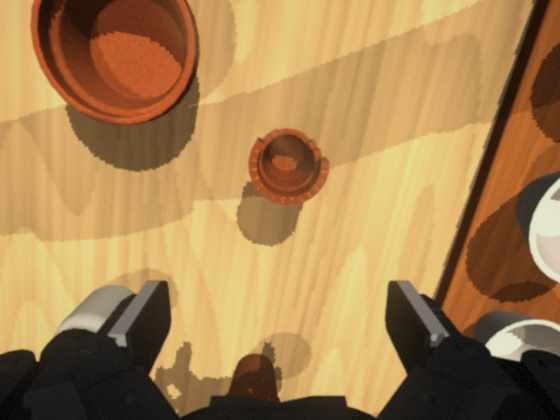

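The wrist view shows the broken pot's collar around (288,168), open toward the image top, which is about world +y. The wide pot is upper left (115,50), and the sound pot is at the bottom edge (253,375).

```bash
python3 - <<'E'
from h import *
s=np.load("s1.npy",allow_pickle=True).item();im=cv2.imread("pics/w1.png");e=ext("wrist",s)
h=cv2.cvtColor(im,cv2.COLOR_BGR2HSV);print(h[195,288],h[165,285],h[230,265],h[100,300],h[250,350])
m=((h[...,0]<10)|(h[...,0]>174))&(h[...,1]>150);m=m.astype(np.uint8)
b=np.zeros_like(m);b[115:220,235:345]=m[115:220,235:345]
c=max(cv2.findContours(b,0,1)[0],key=cv2.contourArea)[:,0];print(len(c),cv2.boundingRect(c))
P=np.array([ray(e,q,.08) for q in c])[:,:2]
from scipy.optimize import least_squares
w=P
for k in range(4):
    r=least_squares(lambda x:np.hypot(*(w-x[:2]).T)-x[2],[.61,.19,.031],loss="soft_l1",f_scale=.001).x
    d=np.abs(np.hypot(*(P-r[:2]).T)-r[2]);w=P[d<.003 if k<2 else d<.0015]
    print(r.round(4),len(w))
a=np.sort(np.degrees(np.arctan2(*(w-r[:2]).T[::-1]))%360);g=np.diff(np.r_[a,a[0]+360]);i=g.argsort()[::-1][:3];print(a[i],g[i])
big=cv2.resize(im[110:225,225:350],None,fx=5,fy=5,interpolation=cv2.INTER_CUBIC)
t=np.radians(np.arange(0,360,10))
for k,x in enumerate(t):
    u=(proj(e,[r[0]+r[2]*np.cos(x),r[1]+r[2]*np.sin(x),.08])-[225,110])*5+2;cv2.circle(big,tuple(int(v) for v in u),3,(0,255,0) if k else (255,0,0),-1)
cv2.imwrite("pics/w1c.png",big)
E
```

```text
[  9 180 132] [ 10 192 174] [ 17 139 163] [ 17 137 209] [ 20 123 231]
133 (267, 172, 22, 18)
[0.6058 0.1891 0.0051] 116
[64.6603  4.6565 64.2096] 65
[72.5508 11.3445 72.8039] 39
[66.8643  9.7363 66.9419] 41
[188.20477805 188.20062334 188.20405002] [3.59988534e+02 7.22430016e-04 7.03405405e-04]
```

View pics/w1c.png

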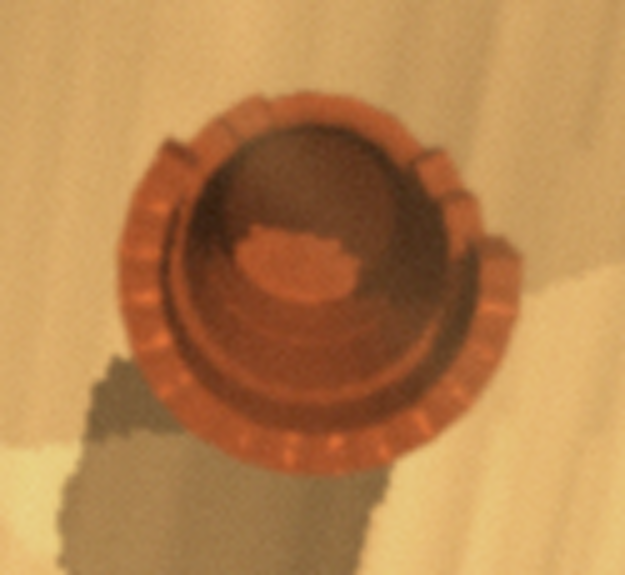

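The crop shows the collar ends at (170,140) and (520,250), with the gap facing up and slightly right.

```bash
python3 - <<'E'
from h import *
from scipy.optimize import least_squares
s=np.load("s1.npy",allow_pickle=True).item();im=cv2.imread("pics/w1.png");e=ext("wrist",s)
h=cv2.cvtColor(im,cv2.COLOR_BGR2HSV);m=((h[...,0]<14)|(h[...,0]>174)).astype(np.uint8)&(h[...,1]>155)
b=np.zeros_like(m);b[115:215,235:345]=m[115:215,235:345]
c=max(cv2.findContours(b.astype(np.uint8),0,1)[0],key=cv2.contourArea)[:,0];print(len(c),cv2.boundingRect(c))
c=c[c[:,1]>162];P=np.array([ray(e,q,.08) for q in c])[:,:2]
r=least_squares(lambda x:np.hypot(*(P-x[:2]).T)-x[2],[.61,.19,.031],loss="soft_l1",f_scale=.001).x
print(r.round(4))
A=[]
for q in[(170,140),(520,250)]:
    X=ray(e,(np.array(q)-2)/5+[225,110],.08)[:2]-r[:2];A.append(np.degrees(np.arctan2(X[1],X[0])));print(A[-1],np.hypot(*X))
th=np.radians(np.mean(A));print("gap dir",np.degrees(th))
# same contour in top image
et=ext("top");print("top px of est",proj(et,[r[0],r[1],.08]))
# crate floor corners check
sc=ext("scene");print("scene px",proj(sc,[r[0],r[1],.08]))
# yaw: tool y=(sin,-cos) parallel pot y
yaw=th;go([r[0],r[1],.12],yaw)
E
```

```text
224 (248, 129, 81, 77)
[0.6129 0.202  0.0302]
146.45618237191525 0.030823693188917825
19.546052198932394 0.030990992168252133
gap dir 83.00111728542382
top px of est [197.710897   182.48991267]
scene px [370.77832271 184.32680566]
at 2.0 [0.6095 0.1708 0.2207] [-3.140e+00 -1.000e-03  1.748e+00] q [ 0.18  0.45 -0.72  1.42  0.29  1.38 -0.36] | dp cm [ 3.01  0.89 10.07] rot [-0.001 -0.001  0.299]
```

step_arm --grip '[8.5,8.5,8.5,8.5,8.5]' --dp '[[1.5,0.5,2],[3,0.9,4],[3,0.9,7],[3,0.9,10],[3,0.9,10]]' --delta_rot '[[0,0,0.14],[0,0,0.28],[0,0,0.3],[0,0,0.3],[0,0,0.3]]'

```text
t: 2.5
eef_pos: [0.6119, 0.1972, 0.1177]
ee_rot: [-3.137, 0.004, 1.443]
force: [-1.0, -0.1, -0.7]
grip_width: 0.998
grasp_force: 0.0
```

```bash
python3 -c "
from h import *
go([.6125,.202,.042],1.449)"
```

```text
at 2.5 [0.6119 0.1972 0.1177] [-3.137  0.004  1.443] q [ 0.09  0.54 -0.64  1.51  0.33  1.21 -0.73] | dp cm [0.52 0.03 7.57] rot [-0.005  0.004 -0.006]
```

step_arm --grip '[8.5,8.5]' --dp '[[0,0,0],[0,0,0]]' --delta_rot '[[0,0,0],[0,0,0]]'

```text
t: 2.7
eef_pos: [0.6149, 0.1999, 0.1236]
ee_rot: [3.139, -0.001, 1.444]
force: [0.5, 0.1, 0.1]
grip_width: 0.994
grasp_force: 0.0
```

```bash
python3 -c "
from h import *
go([.6125,.202,.042],1.449)
go([.6125,.202,.042],1.449)"
```

```text
at 2.7 [0.6149 0.1999 0.1236] [ 3.139e+00 -1.000e-03  1.444e+00] q [ 0.09  0.53 -0.64  1.5   0.33  1.21 -0.73] | dp cm [ 0.17 -0.29  8.16] rot [ 0.003 -0.001 -0.005]
at 2.7 [0.6149 0.1999 0.1236] [ 3.139e+00 -1.000e-03  1.444e+00] q [ 0.09  0.53 -0.64  1.5   0.33  1.21 -0.73] | dp cm [ 0.17 -0.29  8.16] rot [ 0.003 -0.001 -0.005]
```

step_arm --grip '[8.5,8.5,8.5,8.5,8.5]' --dp '[[0.1,-0.1,2.2],[0.1,-0.1,4.4],[0.1,-0.1,6.4],[0.1,-0.1,7.8],[0.1,-0.1,7.8]]' --delta_rot '[[0,0,0],[0,0,0],[0,0,0],[0,0,0],[0,0,0]]'

```text
t: 3.2
eef_pos: [0.6126, 0.2009, 0.0426]
ee_rot: [-3.14, 0.001, 1.445]
force: [-0.2, 0.3, 0.7]
grip_width: 0.994
grasp_force: 0.0
```

step_arm --grip '[6.8,6.4,6,5.5,5.5]' --dp '[[0,0,0],[0,0,0],[0,0,0],[0,0,0],[0,0,0]]' --delta_rot '[[0,0,0],[0,0,0],[0,0,0],[0,0,0],[0,0,0]]' --grip_force 35

```text
t: 3.7
eef_pos: [0.6137, 0.202, 0.045]
ee_rot: [3.14, -0.001, 1.445]
force: [-1.9, -0.2, 6.2]
grip_width: 0.713
grasp_force: 37.6
```

step_arm --grip '[5.5,5.5,5.5,5.5,5.5]' --dp '[[0,0,-2],[0,0,-5],[0,0,-9],[0,0,-13],[0,0,-16]]' --delta_rot '[[0,0,0],[0,0,0],[0,0,0],[0,0,0],[0,0,0]]'

```text
t: 4.2
eef_pos: [0.6134, 0.2018, 0.2067]
ee_rot: [3.139, -0.001, 1.445]
force: [0.3, 1.1, -1.6]
grip_width: 0.718
grasp_force: 38.7
```

```bash
python3 - <<'E'
from h import *
go([.432,-.371,.22],1.29)
s=telemetry.observe();im=cams.read_camera("wrist");np.save("s2",s,allow_pickle=True)
tp=cams.read_camera("top")[140:320,240:490]
cv2.imwrite("pics/c2.png",np.hstack([cv2.resize(im,(400,300)),cv2.resize(tp,(400,300))]));cv2.imwrite("pics/w2.png",im)
print(telemetry.observe()["grip_width"],telemetry.observe()["grasp_force"])
E
```

```text
at 4.2 [0.6134 0.2018 0.2067] [ 3.139e+00 -1.000e-03  1.445e+00] q [ 0.09  0.47 -0.67  1.41  0.29  1.36 -0.7 ] | dp cm [-59.1  -10.81  -1.43] rot [ 0.003 -0.001  0.155]
0.7161736737424708 38.71688609942794
```

View pics/c2.png

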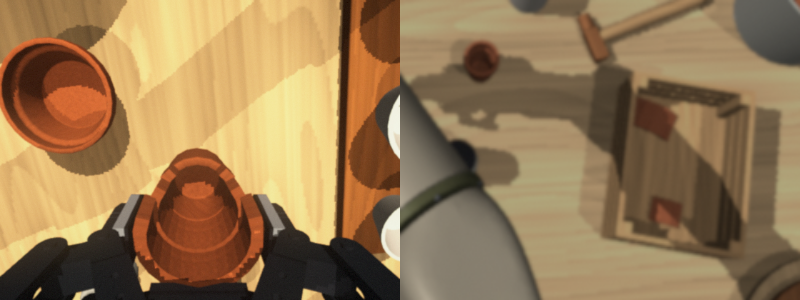

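The left half shows the broken pot held upright in the gripper, with the wide pot at (57,95). The right half shows the crate, with shards on its left half and free floor near (700,165).

```bash
python3 - <<'E'
from h import *
from scipy.optimize import least_squares
t=ext("top");print("floor",ray(t,(427.5,239),.008).round(3))
for q in[(632,70),(755,100),(742,255),(605,235)]:print(ray(t,(240+(q[0]-400)/1.6,140+q[1]/1.667),.11).round(3))
s=np.load("s2.npy",allow_pickle=True).item();im=cv2.imread("pics/w2.png");e=ext("wrist",s)
h=cv2.cvtColor(im,cv2.COLOR_BGR2HSV);m=(((h[...,0]<14)|(h[...,0]>174))&(h[...,1]>155)).astype(np.uint8)
m[:,175:]=0;m[240:]=0
c=max(cv2.findContours(m,0,1)[0],key=cv2.contourArea)[:,0];print(cv2.boundingRect(c))
P=np.array([ray(e,q,.058) for q in c])[c[:,0]>2,:2]
r=least_squares(lambda x:np.hypot(*(P-x[:2]).T)-x[2],[.47,.26,.06],loss="soft_l1",f_scale=.0007).x;print("wide",r.round(4),np.hypot(*(P-r[:2]).T).round(4)[::12])
# sound pot & wide in first top image, rim ellipses
im=cv2.imread("pics/top0.png");h=cv2.cvtColor(im,cv2.COLOR_BGR2HSV);m=(((h[...,0]<14)|(h[...,0]>174))&(h[...,1]>140)).astype(np.uint8)
for (x0,x1,y0,y1),z in (((275,308,160,192),.08),((148,205,212,264),.058)):
    b=np.zeros_like(m);b[y0:y1,x0:x1]=m[y0:y1,x0:x1];c=max(cv2.findContours(b,0,1)[0],key=cv2.contourArea)[:,0]
    P=np.array([ray(t,q,z) for q in c])[:,:2]
    q=least_squares(lambda x:np.hypot(*(P-x[:2]).T)-x[2],[*P.mean(0),.05],loss="soft_l1",f_scale=.001).x;print(cv2.boundingRect(c),q.round(4))
E
```

```text
floor [ 0.44  -0.428  0.008]
[ 0.583 -0.296  0.11 ]
[ 0.526 -0.49   0.11 ]
[ 0.292 -0.436  0.11 ]
[ 0.33  -0.227  0.11 ]
(0, 52, 163, 163)
wide [0.4701 0.2683 0.0616] [0.0612 0.0609 0.0615 0.0616 0.0621 0.0616 0.0625 0.0618 0.0618 0.0617
 0.0622 0.0611 0.0616 0.0611 0.0612 0.0605 0.0601 0.0605 0.0612 0.0618
 0.0617 0.0625 0.0624 0.0621 0.0624 0.0625 0.0627 0.0621 0.0615 0.0615
 0.061  0.0604 0.0603 0.0608]
(281, 165, 21, 23) [ 0.6209 -0.0503  0.0285]
(153, 217, 45, 43) [0.4676 0.2671 0.059 ]
```

step_arm --grip '[5.5,5.5,5.5,5.5,5.5]' --dp '[[-2,-0.4,-0.5],[-6,-1.1,-1],[-10,-1.8,-1],[-14.5,-2.5,-1],[-19,-3.3,-1]]' --delta_rot '[[0,0,0.01],[0,0,0.02],[0,0,0.03],[0,0,0.04],[0,0,0.05]]'

```text
t: 4.8
eef_pos: [0.5555, 0.0155, 0.213]
ee_rot: [-3.142, 0.0, 1.395]
force: [1.1, -0.4, -0.9]
grip_width: 0.717
grasp_force: 38.6
```

step_arm --grip '[5.5,5.5,5.5,5.5,5.5]' --dp '[[-4.5,-0.8,0],[-9,-1.6,0],[-13.5,-2.3,0],[-18,-3.1,0],[-22.5,-3.9,0]]' --delta_rot '[[0,0,0.01],[0,0,0.02],[0,0,0.03],[0,0,0.04],[0,0,0.05]]'

```text
t: 5.3
eef_pos: [0.4774, -0.1993, 0.2132]
ee_rot: [3.141, 0.0, 1.344]
force: [0.4, -1.7, -0.9]
grip_width: 0.715
grasp_force: 38.7
```

```bash
python3 -c "
from h import *
go([.43,-.395,.215],1.29)"
```

```text
at 5.3 [ 0.4774 -0.1993  0.2132] [3.141 0.    1.344] q [ 0.75  0.14 -0.48  1.75  0.07  1.27  0.03] | dp cm [-20.14  -0.22  -0.17] rot [0.    0.    0.054]
```

step_arm --grip '[5.5,5.5,5.5,5.5,5.5]' --dp '[[-4.5,0,0],[-9,-0.1,0],[-13.5,-0.1,0],[-17.5,-0.2,0],[-20.1,-0.2,0]]' --delta_rot '[[0,0,0.02],[0,0,0.04],[0,0,0.054],[0,0,0.054],[0,0,0.054]]'

```text
t: 5.8
eef_pos: [0.4295, -0.3963, 0.2128]
ee_rot: [-3.141, 0.001, 1.288]
force: [0.2, -1.2, -0.7]
grip_width: 0.716
grasp_force: 38.7
```

step_arm --grip '[5.5,5.5]' --dp '[[0,0,0],[0,0,0]]' --delta_rot '[[0,0,0],[0,0,0]]'

```text
t: 6.0
eef_pos: [0.4313, -0.393, 0.2128]
ee_rot: [-3.141, -0.001, 1.29]
force: [1.1, 0.7, -1.0]
grip_width: 0.718
grasp_force: 38.7
```

```bash
python3 - <<'E'
from h import *
go([.43,-.395,.055],1.29)
cv2.imwrite("pics/c3.png",np.hstack([cv2.resize(cams.read_camera("scene")[130:330,30:280],(400,320)),cv2.resize(cams.read_camera("wrist"),(400,320))]))
E
```

```text
at 6.0 [ 0.4313 -0.393   0.2128] [-3.141e+00 -1.000e-03  1.290e+00] q [ 0.94  0.27 -0.33  1.59  0.09  1.3   0.31] | dp cm [-0.24 -0.06 15.78] rot [-0.001 -0.001 -0.   ]
```

View pics/c3.png

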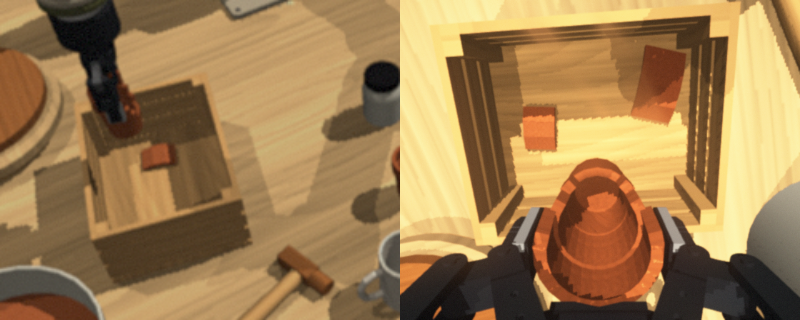

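The pot hangs over clear crate floor; the shards lie at (540,128) and (658,85) in the wrist half. I'm lowering it now.

step_arm --grip '[5.5,5.5,5.5,5.5,5.5]' --dp '[[-0.1,0,3],[-0.1,0,6.5],[-0.1,0,10],[-0.1,0,13],[-0.1,0,14.5]]' --delta_rot '[[0,0,0],[0,0,0],[0,0,0],[0,0,0],[0,0,0]]'

```text
t: 6.6
eef_pos: [0.4308, -0.3919, 0.0659]
ee_rot: [-3.139, -0.002, 1.293]
force: [-0.2, -0.1, -1.9]
grip_width: 0.721
grasp_force: 38.7
```

step_arm --grip '[5.5,5.5,5.5,5.5,5.5]' --dp '[[0,0,0.3],[0,0,0.6],[0,0,0.9],[0,0,1.2],[0,0,1.4]]' --delta_rot '[[0,0,0],[0,0,0],[0,0,0],[0,0,0],[0,0,0]]'

```text
t: 7.1
eef_pos: [0.4316, -0.3943, 0.0548]
ee_rot: [3.141, 0.001, 1.291]
force: [0.0, 0.0, -0.7]
grip_width: 0.716
grasp_force: 38.7
```

step_arm --grip '[5.5,5.5,5.5]' --dp '[[0,0,0.2],[0,0,0.3],[0,0,0.3]]' --delta_rot '[[0,0,0],[0,0,0],[0,0,0]]'

```text
t: 7.4
eef_pos: [0.4315, -0.3944, 0.053]
ee_rot: [3.141, 0.001, 1.29]
force: [-5.7, 3.3, 14.2]
grip_width: 0.724
grasp_force: 40.2
```

Contact. I'm opening the fingers and lifting out.

step_arm --grip '[6.5,7.2,8.2,8.4,8.4]' --dp '[[0,0,0],[0,0,0],[0,0,0],[0,0,0],[0,0,0]]' --delta_rot '[[0,0,0],[0,0,0],[0,0,0],[0,0,0],[0,0,0]]'

```text
t: 7.9
eef_pos: [0.4313, -0.394, 0.0512]
ee_rot: [-3.142, -0.0, 1.291]
force: [-0.1, -0.9, -0.1]
grip_width: 0.981
grasp_force: 0.0
```

step_arm --grip '[8.4,8.4,8.4,8.4,8.4]' --dp '[[0,0,-2],[0,0,-5],[0,0,-9],[0,0,-13],[0,0,-17]]' --delta_rot '[[0,0,0],[0,0,0],[0,0,0],[0,0,0],[0,0,0]]'

```text
t: 8.4
eef_pos: [0.4311, -0.3938, 0.2229]
ee_rot: [3.142, -0.0, 1.291]
force: [0.3, -0.7, -0.4]
grip_width: 0.985
grasp_force: 0.0
```

```bash
python3 - <<'E'
from h import *
go([.60,-.09,.22],1.49)
cv2.imwrite("pics/c4.png",np.hstack([cv2.resize(cams.read_camera("scene")[130:330,30:280],(400,320)),cv2.resize(cams.read_camera("wrist"),(400,320))]))
E
```

```text
at 8.4 [ 0.4311 -0.3938  0.2229] [ 3.142 -0.     1.291] q [ 0.94  0.27 -0.33  1.57  0.09  1.32  0.32] | dp cm [33.86  7.84  0.29] rot [ 0.     0.    -0.199]
```

View pics/c4.png

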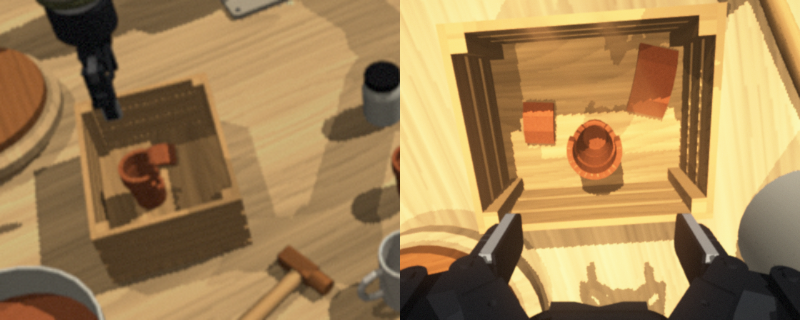

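The broken pot stands upright in the crate, at (595,148) in the wrist half. Next is the sound pot.

step_arm --grip '[8.5,8.5,8.5,8.5,8.5]' --dp '[[4.3,1,0],[8.6,2,0],[13,3,0],[17.3,4,0],[21.6,5,0]]' --delta_rot '[[0,0,-0.04],[0,0,-0.08],[0,0,-0.12],[0,0,-0.16],[0,0,-0.2]]'

```text
t: 9.0
eef_pos: [0.5396, -0.1986, 0.2211]
ee_rot: [3.142, 0.0, 1.492]
force: [0.0, -0.6, 0.2]
grip_width: 0.993
grasp_force: 0.0
```

```bash
python3 -c "
from h import *
go([.61,-.08,.22],1.49)"
```

```text
at 9.0 [ 0.5396 -0.1986  0.2211] [3.142 0.    1.492] q [ 0.68  0.27 -0.49  1.59  0.13  1.32  0.1 ] | dp cm [12.38  6.09  0.1 ] rot [0.    0.    0.002]
```

step_arm --grip '[8.5,8.5,8.5,8.5,8.5]' --dp '[[4.2,2,0],[8.4,4,0],[12.4,6,0],[12.4,6,0],[12.4,6,0]]' --delta_rot '[[0,0,0],[0,0,0],[0,0,0],[0,0,0],[0,0,0]]'

```text
t: 9.5
eef_pos: [0.6089, -0.0801, 0.2206]
ee_rot: [-3.141, -0.0, 1.493]
force: [-0.1, -1.2, 0.8]
grip_width: 0.996
grasp_force: 0.0
```

```bash
python3 - <<'E'
from h import *
from scipy.optimize import least_squares
s=telemetry.observe();im=cams.read_camera("wrist");e=ext("wrist",s);cv2.imwrite("pics/w5.png",im)
h=cv2.cvtColor(im,cv2.COLOR_BGR2HSV);m=(((h[...,0]<14)|(h[...,0]>174))&(h[...,1]>155)).astype(np.uint8)
u=proj(e,[.621,-.05,.08]).astype(int);print(u);b=np.zeros_like(m);b[u[1]-55:u[1]+55,u[0]-60:u[0]+60]=m[u[1]-55:u[1]+55,u[0]-60:u[0]+60]
c=max(cv2.findContours(b,0,1)[0],key=cv2.contourArea)[:,0];print(cv2.boundingRect(c))
P=np.array([ray(e,q,.08) for q in c])[:,:2]
r=least_squares(lambda x:np.hypot(*(P-x[:2]).T)-x[2],[*P.mean(0),.03],loss="soft_l1",f_scale=.001).x;print(r.round(4),np.hypot(*(P-r[:2]).T).round(4)[::12])
go([r[0],r[1],.12],1.49)
E
```

```text
[289 161]
(253, 120, 79, 82)
[ 0.623  -0.0501  0.03  ] [0.0308 0.0307 0.0299 0.0295 0.0298 0.0293 0.0296 0.0304 0.0301 0.0301
 0.0307 0.0299 0.0301 0.0296 0.0299 0.0294 0.0297 0.0299 0.0301]
at 9.55 [ 0.6086 -0.0819  0.2207] [-3.141  0.     1.491] q [ 0.48  0.36 -0.54  1.48  0.19  1.35 -0.15] | dp cm [ 3.29  1.2  10.07] rot [-0.001  0.     0.001]
```

View pics/w5.png

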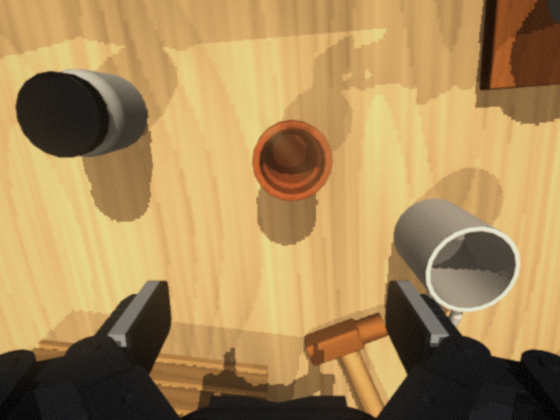

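The sound pot's rim is centred at (292,160) with fitted radius 30 mm, as expected. The jar (80,112) and mug (470,265) are clear of the fingers.

step_arm --grip '[8.5,8.5,8.5,8.5,8.5]' --dp '[[1.6,0.6,2.5],[3.2,1.2,5],[3.2,1.2,8],[3.2,1.2,10],[3.2,1.2,10]]' --delta_rot '[[0,0,0],[0,0,0],[0,0,0],[0,0,0],[0,0,0]]'

```text
t: 10.05
eef_pos: [0.621, -0.0526, 0.1181]
ee_rot: [-3.136, 0.001, 1.488]
force: [0.2, 0.0, -0.3]
grip_width: 0.996
grasp_force: 0.0
```

```bash
python3 -c "
from h import *
go([.623,-.05,.048],1.49)"
```

```text
at 10.05 [ 0.621  -0.0526  0.1181] [-3.136e+00  1.000e-03  1.488e+00] q [ 0.42  0.47 -0.53  1.57  0.25  1.17 -0.25] | dp cm [0.28 0.21 7.01] rot [-0.005  0.001 -0.002]
```

step_arm --grip '[8.5,8.5,8.5,8.5,8.5]' --dp '[[0.1,0,2],[0.1,0,4],[0.1,0,6],[0.1,0,7.2],[0.1,0,7.2]]' --delta_rot '[[0,0,0],[0,0,0],[0,0,0],[0,0,0],[0,0,0]]'

```text
t: 10.55
eef_pos: [0.6227, -0.0506, 0.0486]
ee_rot: [-3.14, 0.0, 1.49]
force: [-0.3, 0.0, -0.0]
grip_width: 0.993
grasp_force: 0.0
```

step_arm --grip '[6.8,6.4,6,5.5,5.5]' --dp '[[0,0,0],[0,0,0],[0,0,0],[0,0,0],[0,0,0]]' --delta_rot '[[0,0,0],[0,0,0],[0,0,0],[0,0,0],[0,0,0]]' --grip_force 40

```text
t: 11.05
eef_pos: [0.6241, -0.0496, 0.0513]
ee_rot: [3.14, 0.0, 1.491]
force: [-4.5, 0.3, 8.3]
grip_width: 0.703
grasp_force: 41.1
```

step_arm --grip '[5.5,5.5,5.5,5.5,5.5]' --dp '[[0,0,-2],[0,0,-5],[0,0,-9],[0,0,-13],[0,0,-15]]' --delta_rot '[[0,0,0],[0,0,0],[0,0,0],[0,0,0],[0,0,0]]'

```text
t: 11.55
eef_pos: [0.6246, -0.0493, 0.2041]
ee_rot: [3.136, 0.0, 1.491]
force: [0.6, -0.4, -2.1]
grip_width: 0.708
grasp_force: 43.8
```

```bash
python3 -c "
from h import *
go([.470,.268,.20],1.87);print(telemetry.observe()['grasp_force'])"
```

```text
at 11.55 [ 0.6246 -0.0493  0.2041] [3.136 0.    1.491] q [ 0.43  0.4  -0.55  1.48  0.21  1.32 -0.22] | dp cm [ 30.39 -17.94   0.31] rot [ 0.005  0.001 -0.379]
43.834217078983784
```

step_arm --grip '[5.5,5.5,5.5,5.5,5.5]' --dp '[[2,-1.2,0],[5,-3,0],[8.5,-5,0],[12,-7.1,0],[15.5,-9.2,0]]' --delta_rot '[[0,0,-0.02],[0,0,-0.06],[0,0,-0.1],[0,0,-0.15],[0,0,-0.2]]'

```text
t: 12.05
eef_pos: [0.5432, 0.1137, 0.2]
ee_rot: [3.141, 0.0, 1.693]
force: [-0.0, -0.3, -2.2]
grip_width: 0.708
grasp_force: 43.8
```

```bash
python3 -c "
from h import *
go([.470,.268,.20],1.87)"
```

```text
at 12.05 [0.5432 0.1137 0.2   ] [3.141 0.    1.693] q [ 0.3   0.27 -0.68  1.66  0.18  1.27 -0.3 ] | dp cm [ 1.621e+01 -5.390e+00 -1.000e-02] rot [ 0.001  0.001 -0.177]
```

step_arm --grip '[5.5,5.5,5.5]' --dp '[[2.5,-0.8,0],[5,-1.7,0],[5,-1.7,0]]' --delta_rot '[[0,0,-0.05],[0,0,-0.09],[0,0,-0.09]]'

```text
t: 12.35
eef_pos: [0.5196, 0.1638, 0.1998]
ee_rot: [3.141, -0.001, 1.788]
force: [0.2, -0.2, -1.7]
grip_width: 0.704
grasp_force: 43.9
```

```bash
python3 - <<'E'
from h import *
from scipy.optimize import least_squares
s=telemetry.observe();im=cams.read_camera("wrist");e=ext("wrist",s);cv2.imwrite("pics/w6.png",im)
h=cv2.cvtColor(im,cv2.COLOR_BGR2HSV);m=(((h[...,0]<14)|(h[...,0]>174))&(h[...,1]>155)).astype(np.uint8)
c=max(cv2.findContours(m,0,1)[0],key=cv2.contourArea)[:,0];print(cv2.boundingRect(c))
P=np.array([ray(e,q,.058) for q in c])[:,:2];d=np.hypot(*(P-[.47,.268]).T);P=P[(abs(d-.062)<.008)&(c[:,1]>2)]
r=least_squares(lambda x:np.hypot(*(P-x[:2]).T)-x[2],[.47,.268,.06],loss="soft_l1",f_scale=.0007).x;print(len(P),r.round(4))
go([*r[:2],.20],1.87)
E
```

```text
(191, 209, 174, 187)
0 [0.47  0.268 0.06 ]
at 12.4 [0.5208 0.1614 0.1996] [3.141 0.    1.784] q [ 0.25  0.25 -0.73  1.69  0.18  1.27 -0.3 ] | dp cm [11.49 -2.71 -0.04] rot [ 0.001  0.    -0.086]
```

```bash
python3 - <<'E'
from h import *
from scipy.optimize import least_squares
s=dict(eef_pos=[.5196,.1638,.1998],ee_rot=[3.141,-.001,1.788]);im=cv2.imread("pics/w6.png");e=ext("wrist",s)
h=cv2.cvtColor(im,cv2.COLOR_BGR2HSV);m=(((h[...,0]<14)|(h[...,0]>174))&(h[...,1]>155)).astype(np.uint8)
c=np.vstack([x[:,0] for x in cv2.findContours(m,0,1)[0]])
P=np.array([ray(e,q,.058) for q in c])[:,:2];d=np.hypot(*(P-[.47,.268]).T);P=P[(abs(d-.062)<.006)&(c[:,1]>2)&(c[:,1]<200)]
r=least_squares(lambda x:np.hypot(*(P-x[:2]).T)-x[2],[.47,.268,.06],loss="soft_l1",f_scale=.0007).x;print(len(P),r.round(4))
E
```

```text
351 [0.4673 0.2674 0.0604]
```

step_arm --grip '[5.5,5.5,5.5,5.5,5.5]' --dp '[[3.5,-0.8,0],[7,-1.7,0],[10,-2.4,0],[11.4,-2.7,0],[11.4,-2.7,0]]' --delta_rot '[[0,0,-0.03],[0,0,-0.06],[0,0,-0.09],[0,0,-0.09],[0,0,-0.09]]'

```text
t: 12.9
eef_pos: [0.4707, 0.2668, 0.1993]
ee_rot: [3.142, -0.0, 1.872]
force: [-0.2, -0.4, -1.5]
grip_width: 0.706
grasp_force: 43.9
```

step_arm --grip '[5.5,5.5]' --dp '[[0,0,0],[0,0,0]]' --delta_rot '[[0,0,0],[0,0,0]]'

```text
t: 13.1
eef_pos: [0.4722, 0.2638, 0.1991]
ee_rot: [-3.141, 0.001, 1.867]
force: [-0.4, 0.7, -1.7]
grip_width: 0.707
grasp_force: 43.9
```

```bash
python3 - <<'E'
from h import *
go([.469,.268,.057],1.87)
cv2.imwrite("pics/c6.png",np.hstack([cv2.resize(cams.read_camera("scene")[80:230,270:470],(400,300)),cv2.resize(cams.read_camera("wrist"),(400,300))]))
E
```

```text
at 13.1 [0.4722 0.2638 0.1991] [-3.141e+00  1.000e-03  1.867e+00] q [ 0.1   0.26 -0.8   1.7   0.19  1.27 -0.44] | dp cm [ 0.5  -0.18 14.21] rot [-0.     0.001 -0.003]
```

View pics/c6.png

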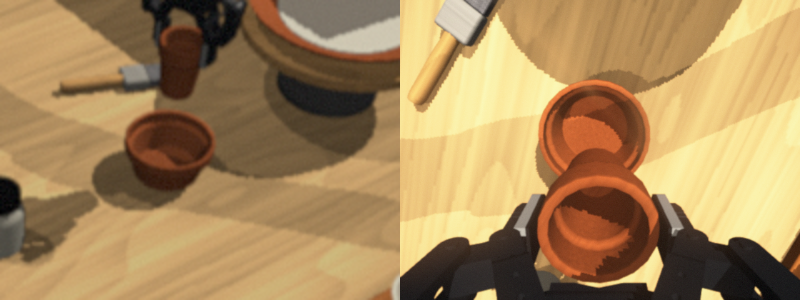

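The pot hangs upright over the wide pot, which is at (170,150) in the scene half and (593,130) in the wrist half. I'm lowering it slowly.

step_arm --grip '[5.5,5.5,5.5,5.5,5.5]' --dp '[[0.2,-0.1,2.5],[0.3,-0.2,5.5],[0.3,-0.2,8.5],[0.3,-0.2,11],[0.3,-0.2,12]]' --delta_rot '[[0,0,0],[0,0,0],[0,0,0],[0,0,0],[0,0,0]]'

```text
t: 13.7
eef_pos: [0.4676, 0.2665, 0.077]
ee_rot: [-3.138, 0.001, 1.87]
force: [0.5, -0.3, -1.3]
grip_width: 0.707
grasp_force: 44.0
```

step_arm --grip '[5.5,5.5,5.5,5.5,5.5]' --dp '[[0,0,0.3],[0,0,0.6],[0,0,0.9],[0,0,1.2],[0,0,1.4]]' --delta_rot '[[0,0,0],[0,0,0],[0,0,0],[0,0,0],[0,0,0]]'

```text
t: 14.2
eef_pos: [0.4685, 0.2681, 0.0655]
ee_rot: [3.141, 0.0, 1.871]
force: [-0.5, -0.1, -2.1]
grip_width: 0.707
grasp_force: 44.0
```

step_arm --grip '[5.5,5.5,5.5,5.5]' --dp '[[0,0,0.1],[0,0,0.3],[0,0,0.4],[0,0,0.5]]' --delta_rot '[[0,0,0],[0,0,0],[0,0,0],[0,0,0]]'

```text
t: 14.6
eef_pos: [0.4682, 0.2681, 0.0603]
ee_rot: [3.142, 0.0, 1.871]
force: [0.9, -0.7, -1.6]
grip_width: 0.705
grasp_force: 44.0
```

step_arm --grip '[5.5,5.5,5.5]' --dp '[[0,0,0.1],[0,0,0.2],[0,0,0.2]]' --delta_rot '[[0,0,0],[0,0,0],[0,0,0]]'

```text
t: 14.9
eef_pos: [0.4682, 0.2682, 0.0585]
ee_rot: [3.141, 0.0, 1.871]
force: [-1.4, -0.1, 1.4]
grip_width: 0.707
grasp_force: 44.2
```

step_arm --grip '[5.5,5.5]' --dp '[[0,0,0.05],[0,0,0.05]]' --delta_rot '[[0,0,0],[0,0,0]]'

```text
t: 15.1
eef_pos: [0.4682, 0.2684, 0.0584]
ee_rot: [3.141, 0.0, 1.871]
force: [-2.5, -1.1, 6.4]
grip_width: 0.706
grasp_force: 44.6
```

Seated with 6 N of contact. I'm opening the fingers slightly and slowly.

step_arm --grip '[6.1,6.3,6.6,7,7.2]' --dp '[[0,0,0],[0,0,0],[0,0,0],[0,0,0],[0,0,0]]' --delta_rot '[[0,0,0],[0,0,0],[0,0,0],[0,0,0],[0,0,0]]'

```text
t: 15.6
eef_pos: [0.4683, 0.2681, 0.0578]
ee_rot: [3.141, 0.0, 1.871]
force: [-0.4, -0.5, -0.2]
grip_width: 0.844
grasp_force: 0.0
```

step_arm --grip '[7.2,7.2,7.3,7.4,7.4]' --dp '[[0,0,-0.5],[0,0,-1.5],[0,0,-4],[0,0,-8],[0,0,-12]]' --delta_rot '[[0,0,0],[0,0,0],[0,0,0],[0,0,0],[0,0,0]]'

```text
t: 16.1
eef_pos: [0.4678, 0.2681, 0.1798]
ee_rot: [-3.141, -0.0, 1.871]
force: [0.3, 0.9, -0.6]
grip_width: 0.864
grasp_force: 0.0
```

step_arm --grip '[7.4,7.4]' --dp '[[-3,0,-2],[-5,0,-3]]' --delta_rot '[[0,0,0],[0,0,0]]'

```text
t: 16.3
eef_pos: [0.4841, 0.2199, 0.2112]
ee_rot: [3.137, 0.001, 1.871]
force: [0.9, -1.4, -0.2]
grip_width: 0.87
grasp_force: 0.0
```

```bash
python3 - <<'E'
from h import *
cv2.imwrite("pics/c7.png",np.hstack([cv2.resize(cams.read_camera("scene"),(400,300)),cv2.resize(cams.read_camera("wrist"),(400,300))]))
E
```

```text
(no output)
```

View pics/c7.png

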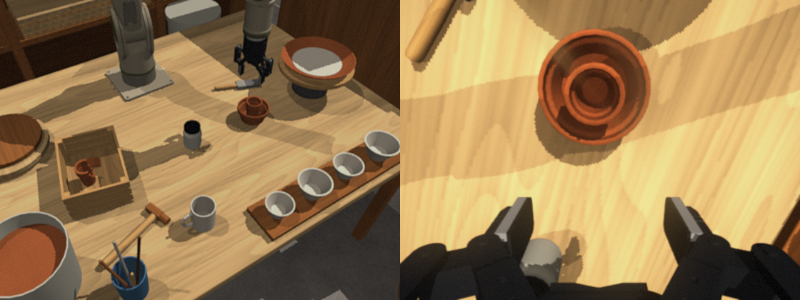

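The sound pot stands upright and centred in the wide pot, at (593,90) in the wrist half. The broken pot is in the crate, and nothing else has moved.

```bash
python3 -c "
from plant import close_job
print(close_job())"
```

```text
the job is handed in; nothing more can be done
None
```

The broken pot is standing in the shard crate, and the sound pot was lowered gently and stands upright inside the wide pot; the job was handed in at about 16 s of the 58 s allowed, and no verdict came back.

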